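Hang up the scraper, then hold the grill's top half at its balance point

TASK

The contact grill's lid stay is about to be refitted. First take the scraper off the closed grill and hang it by its eye on the peg of the tool stand; then grip the grill's handle bar, swing the top half up to its balance point, where it would fall neither shut nor over the back, and keep holding it there by the bar, still, when you finish: do not let go. Do not let it go far past the balance, and leave everything else on the bench where it is.

Things in the scene. Friction and masses are not known exactly. Their poses are not given: they have to be found in the camera images.
- grill_hinge (a point): Middle of the hinge line of a white contact grill, fixed to the bench (190 mm deep, 220 mm wide), at its far edge, 66 mm above the bench, 90 mm behind (+x) the grill's middle. x points from the grill's front to its hinge side, y along the hinge, z up; does not turn with the lid. The closed lid reaches 165 mm forward (-x), is 210 mm wide, its flat top 102 mm above the bench.
- grill_lid (a joint): Angle of the grill's top half (lid): 0 = shut, flat; grows as the handle swings up and back, stop at 2.5 rad. Almost no friction, no spring: the lid (0.4 to 0.7 kg) falls shut below its balance point and over the back beyond it. Balance point: 1.36 rad, where the bar is straight above the hinge line (the thick lid's panel then still leans a little to the front).
- grill_bar (a point): The lid's handle: a round black bar, 12 mm thick, 116 mm long, on two arms 100 mm apart in front of the lid. Origin: its middle; y axis along the bar, parallel to the hinge line; turns with the lid. 220 mm from the hinge line: shut, it is 215 mm in front of it and 112 mm above the bench, with 44 mm free between bar and lid; at balance it is straight above the hinge line, 286 mm above the bench.
- scraper_grip (a point): Centre (half-way up) of the handle of a scraper lying flat on the closed grill lid: dark wooden handle 95 mm long (x), 18 mm wide (y), 16 mm thick (z). x axis points to the steel eye; at the other end is a steel blade 40 mm wide, its edge 95 mm from here. Balances near this point. Mass 60 to 120 g.
- scraper_eye (a point): Centre of the scraper's eye, a flat steel ring, 40 mm outside, 28 mm hole, 8 mm thick, 64 mm from scraper_grip along the scraper's x axis and at the same height; hole axis = z axis of the scraper.
- peg_root (a point): Root of the peg on the tool stand (fixed), 215 mm above the bench, where it leaves the upright wooden strip (24 mm wide, top 228 mm above the bench). z up; x from the stand's front, over which the peg leans, back to the strip. The foot plate (150 x 100 mm, 12 mm thick) reaches 125 mm forward of the root and 25 mm behind.
- peg_tip (a point): Tip of the peg: steel, 8 mm thick, 60 mm long, slanting up and forward (-x) at 45 degrees from the root; tip 257 mm above the bench. A scraper held level, handle pointing to the stand's front (-x), eye over the tip, can be slid half-way down along the peg and let go: it swings down and hangs.
- peg_seat (a point): Point on the peg's axis 18 mm from its root, about where the eye ends up.
- mug: White mug, 72 mm wide, 85 mm high; leave alone. Origin under its centre.
- spool: Grey spool, 48 mm wide, 40 mm high; leave alone. Origin under its centre.
- driver: Screwdriver lying on the bench near the robot; leave alone.
- jar: Glass jar with steel cap, 64 mm wide, 75 mm high; leave alone. Origin under its centre.
- meter: Yellow test meter, 150 x 78 x 34 mm; leave alone. Origin under its centre.
- parts_tray: Grey tray, 120 x 160 x 35 mm; leave alone. Origin under its centre.
- capacitor: Aluminium can, 32 mm wide, 50 mm high, standing; leave alone. Origin under its centre.
- scraper: The scraper as a whole; origin under the handle's centre, 8 mm below scraper_grip, same axes.

How it is judged (in metres and radians):
On the way:
1. the scraper hangs by its eye on the peg, let go and at rest, the grill still shut (distance between scraper_eye and peg_seat below 0.03 m and angle between scraper's own x axis and vertical below 0.4 rad and contact force between each of the arm, the fingers and scraper below 0.1 N and linear speed of scraper below 0.05 m/s and value of joint grill_lid below 0.1 rad), for 0.2 s.
At the end, for the whole second after the job is handed in: Scraper hangs by its eye on the peg (within 0.4 rad of plumb, eye within 30 mm of the peg seat), at rest, untouched by the robot; grill lid within 0.07 rad of its 1.36 rad balance point, under 0.08 rad/s, the fingers still holding the bar (over 0.5 N) (distance between scraper_eye and peg_seat below 0.03 m and angle between scraper's own x axis and vertical below 0.4 rad and contact force between each of the arm, the fingers and scraper below 0.1 N and linear speed of scraper below 0.05 m/s and value of joint grill_lid between 1.29 and 1.43 rad and velocity of joint grill_lid between -0.08 and 0.08 rad/s and contact force between the fingers and grill_lid_c3 above 0.5 N and contact force between scraper and grill_lid_c3 below 0.1 N); the arm keeps its last pose, push and grip.
It fails at once if the grill's top half went far past its balance point, towards falling over the back (value of joint grill_lid above 1.7 rad).
It fails at once if something else on the bench was knocked more than 30 mm out of place (distance of any of mug, spool, driver, jar, meter, parts_tray, capacitor from where it was at the start of the episode above 0.03 m).
It also fails if it takes over 72 s, if anything falls off the work surface, if the arm or the gripper's body presses on something with over 40 N, if the wrist force passes 120 N, or if a joint passes its speed limit or range.

ROBOT

A 6-joint arm with a two-finger parallel gripper is mounted at the origin on the work surface. World frame = base frame: x ahead of the robot, y to its left, z up, the work surface at z = 0. Lengths are in mm, angles in rad, forces in N, time in s.
With the tool pointing down it reaches from about 300 to 775 mm from the base axis. Payload 14.6 kg.
Tool frame: the origin (TCP) lies at the very end of the fingers, on their centre line; the grasp point (between the pads) lies 19 mm behind it; z points along the fingers, y is the line along which they close (so a half turn about z gives the same grasp; the last joint's range is limited). The gripper opens to 94 mm and grips with 3 to 60 N. Pads are 16 mm wide; open, the fingers measure 119 mm over their backs; the gripper's body (75 mm by 177 mm) begins 78 mm behind the grasp point.
Start: joints at [1.254, 0.3, 1.521, -0, 1.321, -0.067], TCP at [135.963, 532.919, 205.446] pointing down, gripper open.
Joint ranges: [-3.03, 3.03], [-0.79, 2.21], [0.23, 2.52], [-1.04, 4.18], [0, 3.07], [-2.55, 2.55]. Speed limits (rad/s): [2.22, 2.22, 2.57, 3.14, 3.14, 3.14].

INTERFACE

Orientations are given as [roll, pitch, yaw] about the fixed x, y, z axes, in that order (R = Rz(yaw) Ry(pitch) Rx(roll)).
In Python, from cell import manip gives the robot as it stands.
- The arm moves only by the tool servo_tool, never from a script. Its argument "motion" is a list that holds one entry, the list of rows, each a list of 7 numbers: the shift along the world's x, y, z as a fraction of full scale, then the turn, a rotation vector about the world's x, y, z as a fraction of full scale, then the closure, from 0 (fully open) to 1 (shut). In form: [[[x, y, z, rx, ry, rz, gripper], ...]]. A call has 1 to 10 rows; each row is the pose to reach, as a shift and turn from the pose commanded when the call began, turning the shorter way round; what a row does not reach only later rows make up. Full scale, the value 1, is 0.5 m for a shift and pi rad for a turn. A row lasts 1/10 s, in which the tool goes at most 50 mm and 8.59 degrees, less where a joint would pass 70% of its speed; a pose out of reach is approached as far as the arm can. A call with a number of a shift or a turn outside -1 to 1 is refused whole. A call with a gripper value outside its range is refused whole. The fingers move at their own pace and stop on an object; "newtons" is the grip in N (left out, the last holds). Time passes only in rows, so rows that repeat a pose let the fingers close. It gives the time, the measured TCP pose, the force, the opening and the grip force at its end, in the units of the state.
- manip.read_state(): the state, without advancing time (a new reading comes with each control period).
- manip.camera(name): name is "scene" or "side" or "wrist"; returns a dict with "frame" (480x640x3 uint8, red, green, blue), "range_z" (480x640 float32, mm along the optical axis (not along the pixel's ray), 0 where there is no reading), "vfov" (degrees; the focal length in pixels is half the picture's height over the tangent of half this angle, whatever the lens; pixels are square), "cx", "cy" (the principal point, pixels), "k1" (the pictures are not rectified: a ray, as slopes to the right and down, at radius r is drawn at 1 + k1 r^2 times it, then the intrinsics apply), "cam_to_world" (4x4, takes a point from camera to world coordinates). Camera axes: x right, y down, z forward; pixel columns grow to the right and rows downward; lengths in mm; the calibration is good to about 2 mm. A picture is of the moment at which its call begins.
- manip.sign_off(): hands the job in; it is judged then, once.
The state is a dict: "clock": time; "joints": joint angles; "qd": joint speeds; "effort": joint torques, N m; "eef_pos": TCP position; "eef_rot": TCP orientation; "wrist_force": force on the tool from outside, world axes, zero at the start; "moment": the same for the moment, N m; "finger_gap": finger opening in mm; "finger_force": force on a finger pad.
Only numpy, scipy, OpenCV 4.12 (cv2) and the standard library are available. Lean on these libraries where they do the work, as an engineer would, in place of code of your own. Each camera call takes 0.05 s, during which the arm holds its last target. There are 200 camera calls.

## Working session

There is one attempt and no reset: what is moved stays moved. The work goes in short steps, Python scripts to look and compute and a tool call to move; the robot and the scene stay as the last step left them, time stands still between calls to the robot, and variables do not carry over. Pictures are saved under pics/ and viewed, at most 10 in all, crops included, and the job is handed in when it is done.

Besides the shell and the picture viewer there is one more tool, called after ">>>" as name([rows], argument=value, ...), one row to a line, values as JSON. servo_tool: Moves the arm, as the interface text tells. Its arguments: {"type":"object","properties":{"motion":{"type":"array"},"newtons":{"type":"number"}},"required":["motion"]}

```bash
mkdir -p pics; ls; cat > h.py <<'E'
import numpy as np, cv2, pickle
from cell import manip
def take(n,tag):
    c=manip.camera(n); pickle.dump(c,open(f'pics/{tag}.pkl','wb')); cv2.imwrite(f'pics/{tag}.png',c['frame'][:,:,::-1]); return c
def load(tag): return pickle.load(open(f'pics/{tag}.pkl','rb'))
def P(c,u,v,z=None):
    f=240/np.tan(np.radians(c['vfov'])/2)
    K=np.array([[f,0,c['cx']],[0,f,c['cy']],[0,0,1.]])
    s=cv2.undistortPoints(np.array([[[u,v]]],float),K,np.array([c['k1'],0,0,0]))[0,0] if c['k1'] else np.array([(u-c['cx'])/f,(v-c['cy'])/f])
    M=np.array(c['cam_to_world']); d=M[:3,:3]@np.array([s[0],s[1],1])
    if z is None: t=c['range_z'][int(round(v)),int(round(u))]
    else: t=(z-M[2,3])/d[2]
    return np.round(M[:3,3]+d*t,1)
def cloud(c):
    f=240/np.tan(np.radians(c['vfov'])/2)
    K=np.array([[f,0,c['cx']],[0,f,c['cy']],[0,0,1.]])
    g=np.stack(np.meshgrid(np.arange(640),np.arange(480)),-1).reshape(-1,1,2).astype(float)
    s=cv2.undistortPoints(g,K,np.array([c['k1'],0,0,0.]))[:,0]
    z=c['range_z'].reshape(-1,1); M=np.array(c['cam_to_world'])
    return ((np.c_[s,np.ones(len(s))]*z)@M[:3,:3].T+M[:3,3]).reshape(480,640,3)
E
python3 - <<'E'
from h import *
for n in('scene','side'):
    c=take(n,n+'1'); print(n,c['vfov'],c['k1'],np.round(c['cam_to_world'],2).tolist())
print(manip.read_state())
E
```

```text
pics
scene 47.59586696270183 -0.10519058901701274 [[0.86, 0.34, -0.37, 1069.75], [0.5, -0.6, 0.62, -1019.35], [-0.01, -0.73, -0.69, 1142.1], [0.0, 0.0, 0.0, 1.0]]
side 44.84970404923717 -0.1184780911526848 [[-1.0, -0.03, 0.08, 461.75], [-0.08, 0.59, -0.8, 821.74], [-0.02, -0.8, -0.59, 869.82], [0.0, 0.0, 0.0, 1.0]]
{'clock': 0.1, 'joints': array([ 1.25441143e+00,  3.00432004e-01,  1.52153049e+00, -1.91581176e-05,
        1.32072085e+00, -6.65946832e-02]), 'qd': array([-0.00176421,  0.00018555, -0.00228452,  0.00151877, -0.00071223,
       -0.00183674]), 'effort': array([-2.89177597e-04, -5.32634425e+01, -3.53285301e+01,  7.08816969e-02,
        2.34568783e-02, -3.52418510e-05]), 'eef_pos': array([135.88817758, 532.69364364, 204.92918439]), 'eef_rot': array([-3.14050315e+00, -5.40645018e-05,  2.89180716e+00]), 'wrist_force': array([-0.47828347, -0.41497838, -0.30897496]), 'moment': array([-0.07383014,  0.02159691, -0.02726185]), 'finger_force': 0.0, 'finger_gap': 94.23785250917938}
```

View pics/scene1.png

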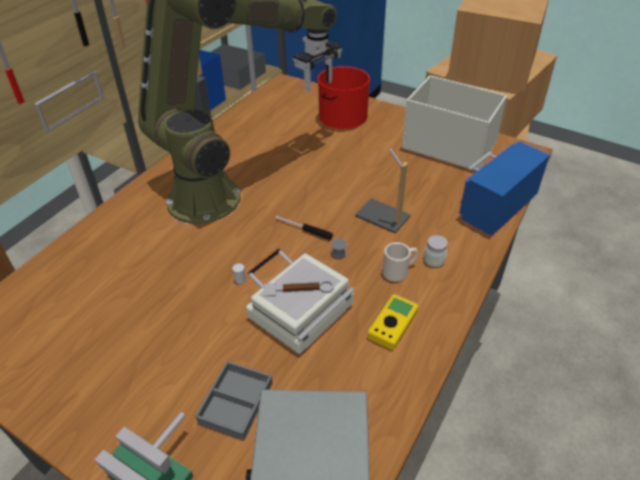

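View pics/side1.png

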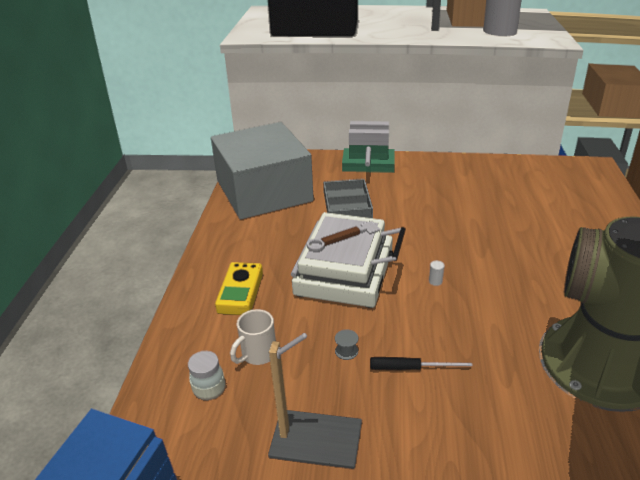

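The scene view shows the grill at about (300,300), the scraper handle at (300,287), its eye at (326,286) and the bar at (264,262). In the side view the eye is at (316,245), the handle at (341,236), the bar at (399,243), the peg tip at (305,336), the peg root near (280,352) and the strip top at (276,347).

```bash
python3 - <<'E'
from h import *
c=load('side1');s=load('scene1')
a=c['frame'][190:330,260:460];b=s['frame'][230:360,220:380]
a=cv2.resize(a[:,:,::-1],(800,560),interpolation=cv2.INTER_CUBIC)
p=cv2.resize(c['frame'][320:470,220:400][:,:,::-1],(720,600),interpolation=cv2.INTER_CUBIC)
cv2.imwrite('pics/a.png',a);cv2.imwrite('pics/p.png',p)
for n,u,v in [('eye',316,245),('grip',341,236),('bar',399,243),('tip',305,336),('strip',276,347),('blade',366,230)]: print(n,P(c,u,v))
for n,u,v in [('grip',300,287),('bar',264,262),('tip',392,151),('strip',403,163)]: print('scene',n,P(s,u,v))
W=cloud(c).reshape(-1,3)
m=(W[:,2]>98)&(W[:,2]<106)&(W[:,0]>350)&(W[:,0]<800)&(np.abs(W[:,1])<400)
r=cv2.minAreaRect(W[m,:2].astype(np.float32)); print('lid',m.sum(),r,cv2.boxPoints(r))
m=(W[:,2]>6)&(W[:,2]<18)&(W[:,1]>100)&(W[:,1]<420)&(W[:,0]>400)&(W[:,0]<800)
q=W[m];print(np.round(q.min(0)),np.round(q.max(0)))
E
```

```text
eye [ 601.  -222.4  102.3]
grip [ 545.9 -239.8  116.6]
bar [ 416.5 -220.5  115.8]
tip [565.3 218.5 259.6]
strip [612.5 211.5 226.1]
blade [ 491.3 -284.8  103.6]
scene grip [ 550.8 -262.1  119.1]
scene bar [ 422.7 -235.9  121. ]
scene tip [575.2 207.9 259.5]
scene strip [610.  214.5 225.7]
lid 3067 ((587.6329956054688, 28.64874267578125), (771.6092529296875, 212.40240478515625), 75.71244049072266) [[ 389.5045  -319.01343]
 [ 595.33716 -371.43195]
 [ 785.7615   376.3109 ]
 [ 579.92883  428.72943]]
[482. 104.   6.] [799. 284.  18.]
```

View pics/a.png

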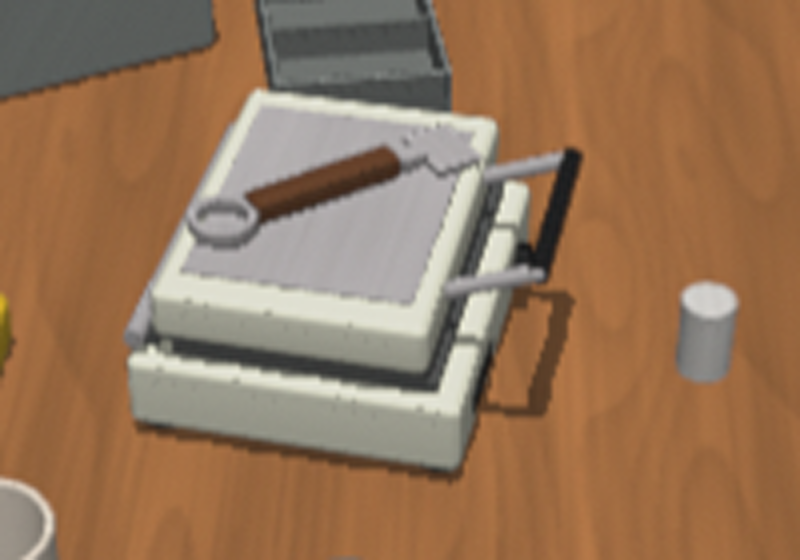

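View pics/p.png

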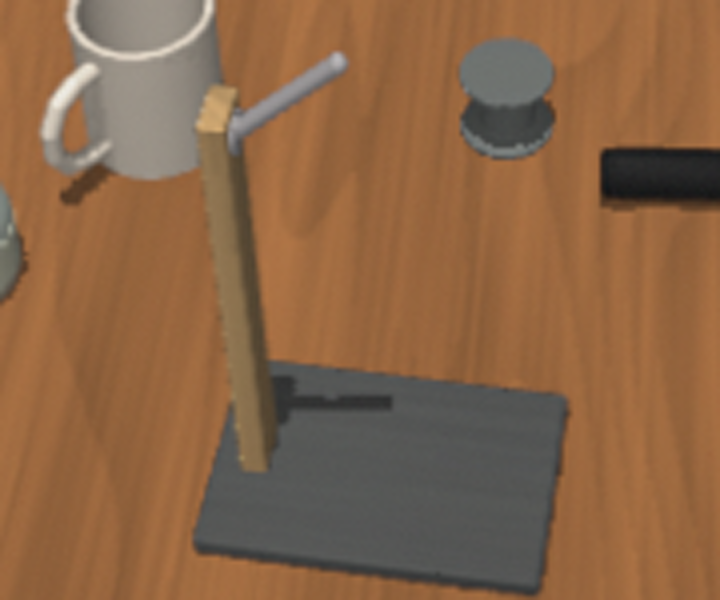

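The crops give these side-view pixels:
- Eye at (316,245.2), with the handle ends at (322.5,241.2) and (358.2,230.7).
- Bar ends at (402.7,228.7) and (395.2,258).
- Peg tip at (304.7,335.7) and root at (279,352.5).
- Foot-plate corners at (287.5,410.5), (361.7,419.5), (354.2,467.5) and (269.2,457).

```bash
python3 - <<'E'
from h import *
c=load('side1')
for n,u,v,z in [('eye',316,245.2,114),('h1',322.5,241.2,118),('h2',358.2,230.7,118),('b1',402.7,228.7,116),('b2',395.2,258,116),('tip',304.7,335.7,258),('root',279,352.5,217),('f1',287.5,410.5,12),('f2',361.7,419.5,12),('f3',354.2,467.5,12),('f4',269.2,457,12),
 ('l1',324.5,213,102),('l2',384.2,220,102),('l3',368,272.5,102),('l4',298,265,102),('strip',274.5,347,228)]: print(n,P(c,u,v,z))
W=cloud(c)
sub=W[195:300,280:420]; m=(sub[...,2]>99)&(sub[...,2]<106)
r=cv2.minAreaRect(sub[m][:,:2].astype(np.float32)); print(r,cv2.boxPoints(r))
E
```

```text
eye [ 598.8 -205.8  114. ]
h1 [ 585.3 -216.   118. ]
h2 [ 508.2 -260.4  118. ]
b1 [ 407.5 -276.1  116. ]
b2 [ 425.2 -165.4  116. ]
tip [566.1 216.3 258. ]
root [608.2 214.  217. ]
f1 [616.9 165.3  12. ]
f2 [481.5 176.7  12. ]
f3 [489.7 275.4  12. ]
f4 [634.4 265.   12. ]
l1 [ 594.1 -354.7  102. ]
l2 [ 449.6 -330.9  102. ]
l3 [ 481.8 -130.7  102. ]
l4 [ 632.2 -148.6  102. ]
strip [614.3 213.4 228. ]
((518.5798950195312, -239.34869384765625), (211.59893798828125, 202.32907104492188), 80.75601196289062) [[ 401.73364 -327.5232 ]
 [ 601.43506 -360.02515]
 [ 635.42615 -151.1742 ]
 [ 435.72473 -118.67224]]
```

>>> servo_tool([
  [[0.41,-0.77,0.1,0,0,-0.377,0],[0.41,-0.77,0.1,0,0,-0.377,0],[0.41,-0.77,0.1,0,0,-0.377,0],[0.41,-0.77,0.1,0,0,-0.377,0],[0.41,-0.77,0.1,0,0,-0.377,0],[0.41,-0.77,0.1,0,0,-0.377,0],[0.41,-0.77,0.1,0,0,-0.377,0],[0.41,-0.77,0.1,0,0,-0.377,0],[0.41,-0.77,0.1,0,0,-0.377,0],[0.41,-0.77,0.1,0,0,-0.377,0]],
])

```text
clock: 1.1
eef_pos: [342.4, 144.8, 255.8]
eef_rot: [3.141, 0.0, 1.702]
wrist_force: [-0.6, 0.4, -0.2]
finger_gap: 93.8
finger_force: 0.0
```

>>> servo_tool([
  [[0.41,-0.77,0,0,0,-0.377,0],[0.41,-0.77,0,0,0,-0.377,0],[0.41,-0.77,0,0,0,-0.377,0],[0.41,-0.77,0,0,0,-0.377,0],[0.41,-0.77,0,0,0,-0.377,0],[0.41,-0.77,0,0,0,-0.377,0],[0.41,-0.77,0,0,0,-0.377,0],[0.41,-0.77,0,0,0,-0.377,0],[0.41,-0.77,0,0,0,-0.377,0],[0.41,-0.77,0,0,0,-0.377,0]],
])

```text
clock: 2.1
eef_pos: [546.8, -239.4, 253.4]
eef_rot: [-3.14, 0.002, 0.521]
wrist_force: [0.2, 0.1, 0.1]
finger_gap: 93.7
finger_force: 0.0
```

```bash
python3 - <<'E'
from h import *
c=take('wrist','w1'); s=manip.read_state(); print(s['eef_pos'],s['eef_rot'],s['joints'],np.round(c['cam_to_world'],2).tolist(),c['vfov'],c['k1'])
E
```

```text
[ 546.29808355 -237.62723673  253.85507405] [-3.13954188e+00  1.19007564e-03  5.21905133e-01] [-4.71821039e-01  3.74806642e-01  1.30981458e+00  1.22240613e-04
  1.45933938e+00  5.77057635e-01] [[0.5, -0.84, -0.22, 611.14], [-0.87, -0.48, -0.12, -202.69], [-0.0, 0.26, -0.97, 432.35], [0.0, 0.0, 0.0, 1.0]] 63.64739608484853 -0.04614887322892948
```

View pics/w1.png

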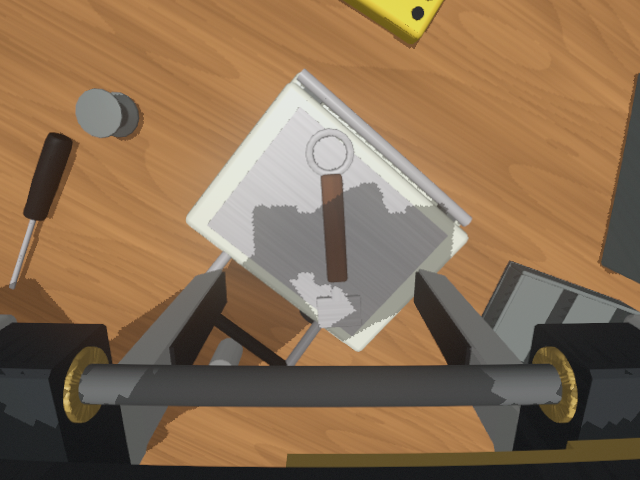

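The wrist view shows the handle from (332,175) to (337,281), the eye centre at (330,152), and the visible end of the bar around (255,340). It tilts slightly from the tool axis.

```bash
python3 - <<'E'
from h import *
c=load('w1')
a,b,e=P(c,332,175,118),P(c,337,281,118),P(c,330,152,114)
print(a,b,e,(a+b)/2,np.linalg.norm(a-b),np.arctan2(*(a-b)[1::-1]),np.arctan2(*(e-b)[1::-1]))
print('hinge rod ends',P(c,302,75,66),P(c,467,222,66),'bar',P(c,218,317,116),P(c,282,360,116))
E
```

```text
[ 586.7 -226.8  118. ] [ 509.9 -276.7  118. ] [ 601.6 -216.3  114. ] [ 548.3  -251.75  118.  ] 91.58738996171913 0.5761921290932519 0.5824457019177637
hinge rod ends [ 646.1 -162.8   66. ] [ 609.3 -368.    66. ] bar [ 425.6 -201.9  116. ] [ 415.8 -272.8  116. ]
```

```bash
python3 - <<'E'
from h import *
for t in('scene1','side1','w1'):
    c=load(t); W=cloud(c); f=c['frame'].astype(int)
    m=(W[...,2]>105)&(W[...,2]<125)&(W[...,0]>480)&(W[...,0]<620)&(W[...,1]<-190)&(W[...,1]>-310)&(f[...,0]-f[...,2]>25)&(f.sum(-1)<300)
    v,u=np.nonzero(m); q=W[m]; r=cv2.minAreaRect(q[:,:2].astype(np.float32))
    print(t,m.sum(),u.mean(),v.mean(),np.median(q,0),r)
    l=(np.abs(W[...,2]-102)<4)&(W[...,0]>430)&(W[...,0]<660)&(W[...,1]<-100)&(W[...,1]>-390)&(f.min(-1)>130)
    q=W[l]; print('  lid',np.median(q[:,2]),cv2.boxPoints(cv2.minAreaRect(q[:,:2].astype(np.float32))).mean(0), q.mean(0))
E
```

```text
scene1 209 301.0287081339713 286.33014354066984 [ 550.59633199 -256.86410969  115.81725299] ((549.4462890625, -255.3257293701172), (86.61207580566406, 20.326833724975586), 34.4454460144043)
  lid 101.59502986140126 [ 526.4539 -249.265 ] [ 544.1083434  -256.51953256  101.68839436]
side1 278 340.7985611510791 235.22302158273382 [ 546.56280018 -246.08811333  115.31336455] ((547.2586669921875, -249.10855102539062), (91.93215942382812, 24.53139877319336), 35.4000129699707)
  lid 100.9841787598674 [ 529.5599  -241.94812] [ 541.43141425 -231.80489923  101.05358808]
w1 1310 334.46030534351144 238.72824427480916 [ 537.83509056 -257.5177391   116.56691266] ((547.8883666992188, -251.40956115722656), (92.95841217041016, 16.425376892089844), 33.51542282104492)
  lid 101.2380490408384 [ 530.3916  -246.49042] [ 554.98029535 -224.86702074  101.16778883]
```

>>> servo_tool([
  [[0.003,-0.029,-0.1,0,0,0.02,0],[0.003,-0.029,-0.2,0,0,0.02,0],[0.003,-0.029,-0.25,0,0,0.02,0],[0.003,-0.029,-0.275,0,0,0.02,0],[0.003,-0.029,-0.286,0,0,0.02,0],[0.003,-0.029,-0.292,0,0,0.02,0],[0.003,-0.029,-0.294,0,0,0.02,0],[0.003,-0.029,-0.294,0,0,0.02,0]],
])

```text
clock: 2.95
eef_pos: [547.9, -251.7, 109.6]
eef_rot: [3.14, -0.001, 0.586]
wrist_force: [0.4, 0.4, -0.3]
finger_gap: 94.0
finger_force: 0.0
```

```bash
python3 - <<'E'
from h import *
c=take('wrist','w2'); s=manip.read_state(); print(s['eef_pos'],s['eef_rot'],s['wrist_force'])
E
```

```text
[ 547.84639429 -251.69016005  109.47558908] [ 3.14024695e+00 -7.66967859e-04  5.85916433e-01] [-0.59228814  0.13809787  1.0208048 ]
```

View pics/w2.png

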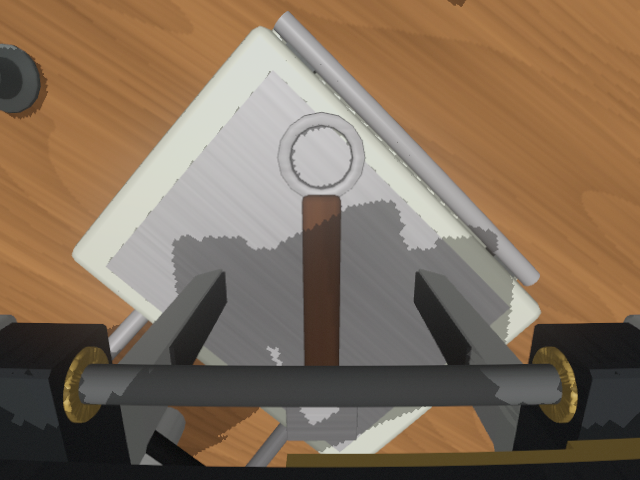

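The handle is centred between the fingers and aligned with them, with the eye at (321,156). Next I lower a little and close.

>>> servo_tool([
  [[0,0,-0.006,0,0,0,0],[0,0,-0.007,0,0,0,0.5],[0,0,-0.007,0,0,0,1],[0,0,-0.007,0,0,0,1],[0,0,-0.007,0,0,0,1],[0,0,-0.007,0,0,0,1],[0,0,-0.007,0,0,0,1],[0,0,-0.007,0,0,0,1],[0,0,-0.007,0,0,0,1],[0,0,-0.007,0,0,0,1]],
], newtons=25)

```text
clock: 4.0
eef_pos: [547.5, -251.6, 104.9]
eef_rot: [3.142, -0.0, 0.586]
wrist_force: [0.7, 0.3, -0.1]
finger_gap: 25.4
finger_force: 0.0
```

```bash
python3 - <<'E'
from h import *
c=load('w2'); print('eye',P(c,321,156,114),'end',P(c,322,196,118), 'hinge',P(c,283,17,66),P(c,535,280,66),'lid',P(c,262,28,102),P(c,76,255,102))
E
```

```text
eye [ 601.3 -216.2  114. ] end [ 587.1 -226.2  118. ] hinge [ 648.3 -161.1   66. ] [ 610.4 -370.8   66. ] lid [ 633.  -163.8  102. ] [ 489.7 -138.7  102. ]
```

>>> servo_tool([
  [[0,0,0,0,0,0,1],[0,0,0,0,0,0,1],[0,0,0,0,0,0,1],[0,0,0.01,0,0,0,1],[0,0,0.03,0,0,0,1],[0,0,0.08,0,0,0,1],[0,0,0.16,0,0,0,1],[0,0,0.26,0,0,0,1],[0,0,0.36,0,0,0,1],[0,0,0.4,0,0,0,1]],
])

```text
clock: 5.0
eef_pos: [547.9, -251.8, 311.4]
eef_rot: [3.135, -0.004, 0.586]
wrist_force: [-0.1, 0.0, -0.3]
finger_gap: 17.5
finger_force: 25.0
```

>>> servo_tool([
  [[-0.116,0.94,-0.01,0,0,-0.209,1],[-0.116,0.94,-0.01,0,0,-0.209,1],[-0.116,0.94,-0.01,0,0,-0.209,1],[-0.116,0.94,-0.01,0,0,-0.209,1],[-0.116,0.94,-0.01,0,0,-0.209,1],[-0.116,0.94,-0.01,0,0,-0.209,1],[-0.116,0.94,-0.01,0,0,-0.209,1],[-0.116,0.94,-0.01,0,0,-0.209,1],[-0.116,0.94,-0.01,0,0,-0.209,1],[-0.116,0.94,-0.01,0,0,-0.209,1]],
])

```text
clock: 6.0
eef_pos: [488.4, 221.3, 300.9]
eef_rot: [-3.141, -0.001, -0.069]
wrist_force: [-0.1, 0.1, -0.3]
finger_gap: 17.9
finger_force: 25.0
```

>>> servo_tool([
  [[0,0,0,0,0,0,1],[0,0,0,0,0,0,1],[0,0,0,0,0,0,1]],
])

```text
clock: 6.3
eef_pos: [489.6, 217.5, 300.4]
eef_rot: [-3.142, -0.001, -0.072]
wrist_force: [0.9, -0.8, -0.4]
finger_gap: 17.4
finger_force: 25.0
```

```bash
python3 - <<'E'
from h import *
c=take('wrist','w3'); take('side','side3'); s=manip.read_state(); print(s['eef_pos'],s['eef_rot'],s['finger_gap'])
E
```

```text
[489.73483399 217.3565769  300.28600322] [-3.14152740e+00 -3.91097544e-04 -7.22490276e-02] 18.16723350435134
```

View pics/w3.png

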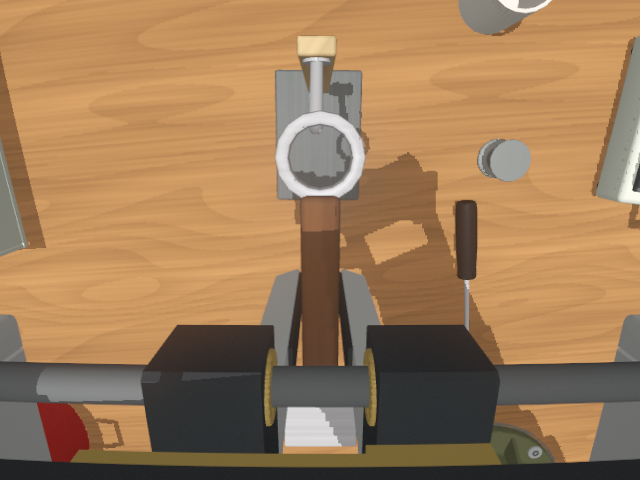

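The wrist view shows the eye centred at (320,156), the peg root near (316,62), the tip just inside the eye at about (318,127), and the strip top at (317,46).

```bash
python3 - <<'E'
from h import *
c=load('w3'); s=load('side3')
print('eye',P(c,320,156,309),'root',P(c,316,62,217),'tip',P(c,318,127,258),'strip',P(c,298,54,228),P(c,336,54,228),P(c,317,38,228))
for u,v in [(317,127),(318,125),(318,129),(318,131),(316,70),(316,90)]: print(P(c,u,v))
im=cv2.resize(c['frame'][20:210,250:390][:,:,::-1],(442,600),interpolation=cv2.INTER_CUBIC)
t=cv2.resize(s['frame'][290:440,240:340][:,:,::-1],(400,600),interpolation=cv2.INTER_CUBIC)
cv2.imwrite('pics/c3.png',np.hstack([im[:,:400],t]))
E
```

```text
eye [553.5 213.2 309. ] root [607.2 212.  217. ] tip [566.5 213.4 258. ] strip [610.7 222.5 228. ] [609.  199.6 228. ] [618.8 210.4 228. ]
[566.6 214.  260.4]
[567.6 213.3 260.5]
[565.4 213.5 260.8]
[564.4 213.6 259.9]
[600.6 212.4 229.3]
[587.8 213.2 241.3]
```

View pics/c3.png

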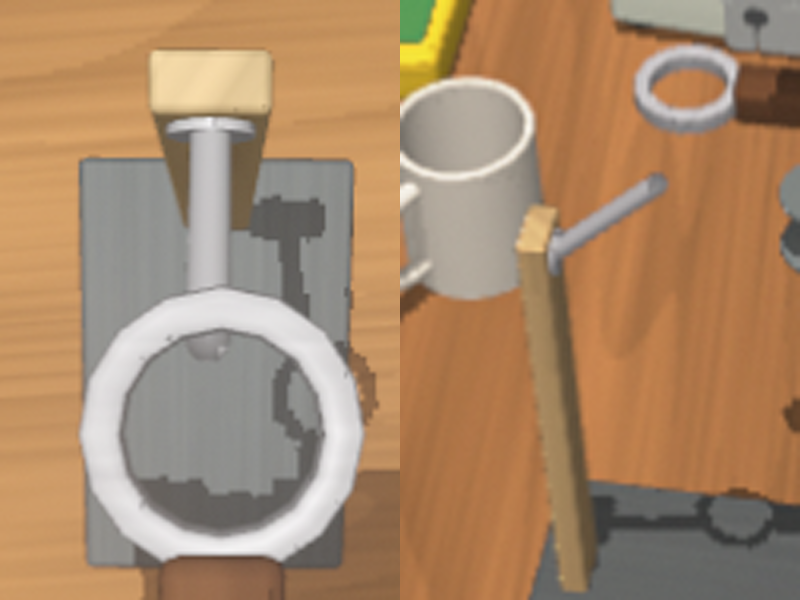

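The enlarged crop puts the peg tip centre at wrist pixel (316,130), which is about (565,214,257) in the world, with clear steel-to-ring geometry. I will shift the eye about 11 mm in x and lower it over the tip.

>>> servo_tool([
  [[0.022,0.002,0,0,0,0,1],[0.022,0.002,-0.03,0,0,0,1],[0.022,0.002,-0.06,0,0,0,1],[0.022,0.002,-0.08,0,0,0,1],[0.022,0.002,-0.088,0,0,0,1],[0.022,0.002,-0.094,0,0,0,1],[0.026,0.002,-0.1,0,0,0,1],[0.026,0.002,-0.1,0,0,0,1]],
])

```text
clock: 7.2
eef_pos: [502.7, 219.4, 249.9]
eef_rot: [-3.142, -0.0, -0.071]
wrist_force: [-1.0, 0.3, 0.3]
finger_gap: 17.7
finger_force: 25.0
```

```bash
python3 - <<'E'
from h import *
c=take('wrist','w4'); s=take('side','side4'); st=manip.read_state(); print(st['eef_pos'],st['eef_rot'],st['wrist_force'],st['moment'])
im=cv2.resize(c['frame'][20:210,250:390][:,:,::-1],(442,600),interpolation=cv2.INTER_CUBIC)
t=cv2.resize(s['frame'][290:440,240:340][:,:,::-1],(400,600),interpolation=cv2.INTER_CUBIC)
cv2.imwrite('pics/c4.png',np.hstack([im[:,:400],t]))
E
```

```text
[502.61390807 219.46001767 250.2640245 ] [-3.14136449e+00 -4.21187798e-04 -7.07116471e-02] [-0.76826571  0.24724005 -1.0937127 ] [-0.03782806  0.06615898  0.01744967]
```

View pics/c4.png

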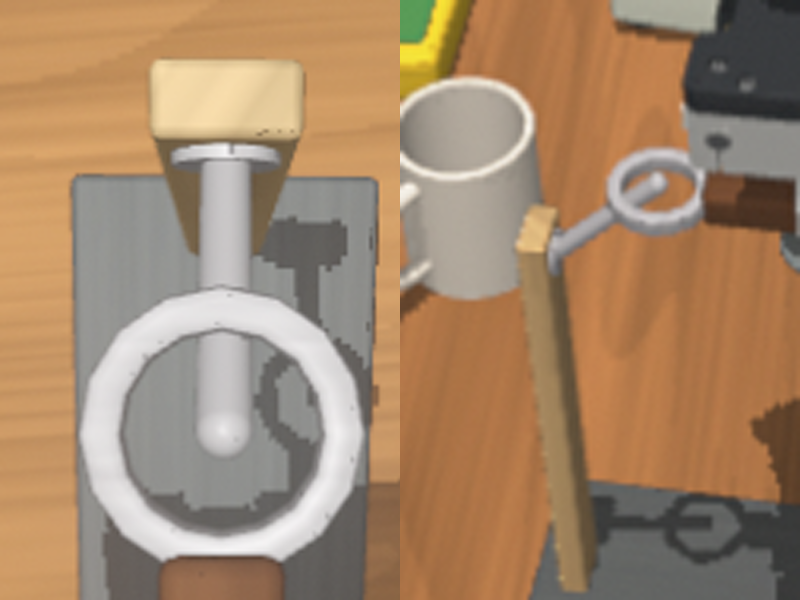

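The tip sits at the centre of the eye, seen from above at crop (222,432). I will slide down along the peg.

>>> servo_tool([
  [[0.008,0,-0.008,0,0,0,1],[0.016,0,-0.016,0,0,0,1],[0.024,-0.001,-0.024,0,0,0,1],[0.032,-0.001,-0.032,0,0,0,1],[0.038,-0.002,-0.038,0,0,0,1],[0.04,-0.002,-0.04,0,0,0,1],[0.04,-0.002,-0.04,0,0,0,1]],
])

```text
clock: 8.0
eef_pos: [522.5, 218.4, 229.7]
eef_rot: [3.141, 0.0, -0.071]
wrist_force: [-0.3, -0.2, -0.0]
finger_gap: 18.0
finger_force: 25.0
```

Contact-free. Release slowly.

>>> servo_tool([
  [[0,0,0,0,0,0,0.7],[0,0,0,0,0,0,0.4],[0,0,0,0,0,0,0],[0,0,0,0,0,0,0],[0,0,0,0,0,0,0],[0,0,0,0,0,0,0],[0,0,0,0,0,0,0],[0,0,0,0,0,0,0],[0,0,0,0,0,0,0],[0,0,0,0,0,0,0]],
])

```text
clock: 9.0
eef_pos: [522.5, 218.4, 229.9]
eef_rot: [3.142, 0.0, -0.071]
wrist_force: [-0.3, -1.0, -0.0]
finger_gap: 92.6
finger_force: 0.0
```

>>> servo_tool([
  [[0,0,0,0,0,0,0],[0,0,0,0,0,0,0],[0,0,0.05,0,0,0,0],[0,0,0.1,0,0,0,0],[0,0,0.15,0,0,0,0],[-0.04,0,0.2,0,0,0,0],[-0.1,0,0.24,0,0,0,0],[-0.1,0,0.24,0,0,0,0]],
])

```text
clock: 9.8
eef_pos: [471.1, 218.8, 353.6]
eef_rot: [-3.139, -0.005, -0.07]
wrist_force: [0.9, -0.1, 0.3]
finger_gap: 94.3
finger_force: 0.0
```

```bash
python3 - <<'E'
from h import *
s=take('side','side5'); c=take('scene','scene5'); st=manip.read_state(); print(st['eef_pos'],st['joints'])
t=cv2.resize(s['frame'][290:470,220:380][:,:,::-1],(480,540),interpolation=cv2.INTER_CUBIC)
t2=cv2.resize(c['frame'][130:250,340:430][:,:,::-1],(320,427),interpolation=cv2.INTER_CUBIC)
t2=cv2.copyMakeBorder(t2,0,113,0,0,0)
cv2.imwrite('pics/c5.png',np.hstack([t,t2]))
E
```

```text
[472.42079498 218.48168427 350.23824843] [ 3.62839315e-01  1.65656677e-01  1.35566643e+00 -7.17900350e-05
  1.61922440e+00  2.00397232e+00]
```

View pics/c5.png

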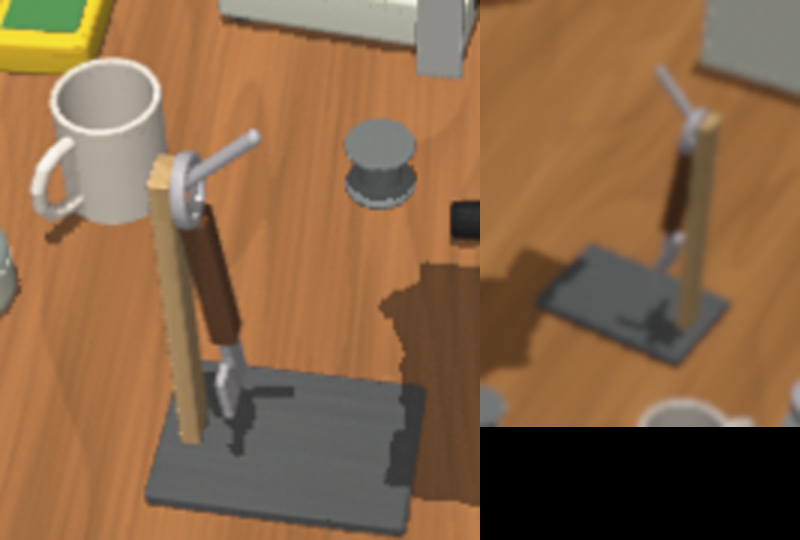

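The scraper hangs by its eye against the peg root (crop (185,190)) and may still be swinging slightly. I will move toward the bar and check it again from there.

>>> servo_tool([
  [[-0.108,-0.894,0,0,0,0.468,0.45],[-0.108,-0.894,0,0,0,0.468,0.45],[-0.108,-0.894,0,0,0,0.468,0.45],[-0.108,-0.894,-0.1,0,0,0.468,0.45],[-0.108,-0.894,-0.2,0,0,0.468,0.45],[-0.108,-0.894,-0.2,0,0,0.468,0.45],[-0.108,-0.894,-0.2,0,0,0.468,0.45],[-0.108,-0.894,-0.2,0,0,0.468,0.45],[-0.108,-0.894,-0.2,0,0,0.468,0.45],[-0.108,-0.894,-0.2,0,0,0.468,0.45]],
])

```text
clock: 10.9
eef_pos: [421.9, -203.9, 257.5]
eef_rot: [-3.14, -0.0, 1.247]
wrist_force: [0.5, -0.3, 0.4]
finger_gap: 51.4
finger_force: 0.0
```

>>> servo_tool([
  [[0,0,0,0,0,0,0.45],[0,0,0,0,0,0,0.45],[0,0,0,0,0,0,0.45]],
])

```text
clock: 11.2
eef_pos: [422.7, -201.4, 259.0]
eef_rot: [-3.141, -0.0, 1.24]
wrist_force: [0.0, -0.3, 0.5]
finger_gap: 52.0
finger_force: 0.0
```

```bash
python3 - <<'E'
from h import *
c=take('wrist','w6'); s=take('side','side6'); st=manip.read_state(); print(st['eef_pos'],st['eef_rot'],st['joints'],st['finger_gap'])
for t in('side5','side6'):
    s=load(t);W=cloud(s); f=s['frame'].astype(int)
    m=(W[...,2]>90)&(W[...,2]<225)&(W[...,0]>500)&(W[...,0]<640)&(W[...,1]>170)&(W[...,1]<260)&(f[...,0]-f[...,2]>25)&(f.sum(-1)<260)
    q=W[m]; a=q.mean(0); d=np.linalg.svd(q-a,full_matrices=False)[2][0]; print(t,m.sum(),a,d,np.arccos(abs(d[2])))
E
```

```text
[ 422.82944196 -201.06640422  259.3911211 ] [ 3.14119482e+00 -3.09572415e-06  1.24181519e+00] [-5.22174830e-01  7.56015181e-02  1.66091898e+00  8.05282040e-05
  1.40468231e+00 -1.93206990e-01] 51.61249377005335
side5 591 [597.12976729 219.06385464 150.57654269] [ 0.02515055 -0.00291846  0.99967941] 0.025322021769982328
side6 599 [597.35928532 219.15244367 150.51179245] [ 0.02348231 -0.00110547  0.99972364] 0.023510479268779555
```

View pics/w6.png

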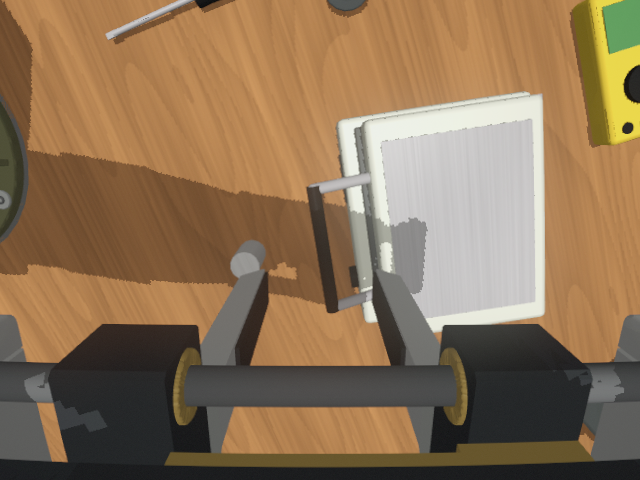

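The scraper hangs plumb and at rest. In the wrist view the bar's centreline runs from (314,187) to (331,312).

```bash
python3 - <<'E'
from h import *
c=load('w6')
a,b=P(c,314,187,114),P(c,331.5,312,114); d=a-b
print(a,b,(a+b)/2,np.linalg.norm(d),-np.arctan2(d[0],d[1]), P(c,323,250))
A,B=P(c,366,122,102),P(c,368,322,102);D=A-B;print('lid front',A,B,-np.arctan2(D[0],D[1]))
A,B=P(c,543,95,102),P(c,544,316,102);D=A-B;print('lid back',A,B,-np.arctan2(D[0],D[1]))
E
```

```text
[ 427.5 -170.7  114. ] [ 405.  -284.1  114. ] [ 416.25 -227.4   114.  ] 115.61059640015706 -0.19586884347881872 [ 417.1 -224.2  118. ]
lid front [ 485.9 -134.6  102. ] [ 433.2 -311.1  102. ] -0.290156810809986
lid back [ 633.6 -160.6  102. ] [ 596.7 -361.8  102. ] -0.18138388775380931
```

>>> servo_tool([
  [[-0.013,-0.053,0,0,0,0.0465,0.5],[-0.013,-0.053,-0.08,0,0,0.0465,0.5],[-0.013,-0.053,-0.16,0,0,0.0465,0.5],[-0.013,-0.053,-0.2,0,0,0.0465,0.5],[-0.013,-0.053,-0.22,0,0,0.0465,0.5],[-0.013,-0.053,-0.24,0,0,0.0465,0.5],[-0.013,-0.053,-0.24,0,0,0.0465,0.5],[-0.013,-0.053,-0.24,0,0,0.0465,0.5]],
])

```text
clock: 12.1
eef_pos: [416.4, -228.5, 140.0]
eef_rot: [3.14, 0.0, 1.388]
wrist_force: [0.0, 1.1, 1.5]
finger_gap: 47.0
finger_force: 0.0
```

```bash
python3 - <<'E'
from h import *
c=take('wrist','w7'); st=manip.read_state(); print(st['eef_pos'],st['eef_rot'],st['finger_gap'],st['wrist_force'])
E
```

```text
[ 416.3879017  -228.57394853  140.18198513] [3.14009073e+00 6.56862533e-04 1.38783492e+00] 46.734938398527454 [-0.09124643 -0.25269396 -0.32001935]
```

View pics/w7.png

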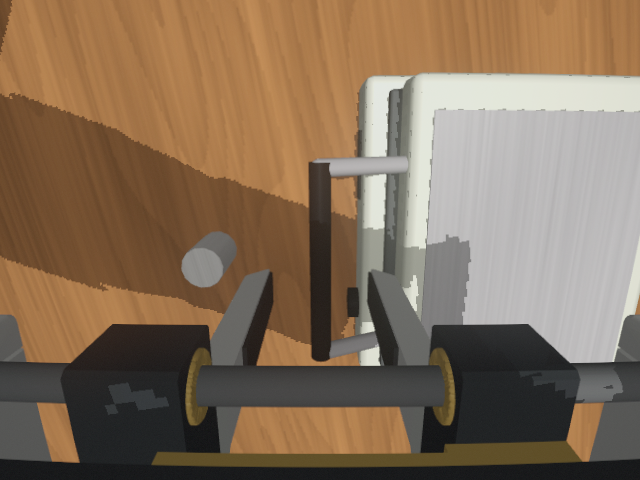

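The bar is centred between the fingers and parallel to the pads, at column 320 from row 162 to 358. I have now viewed 12 pictures, which is over the limit of 10, so from here I will use only numbers.

>>> servo_tool([
  [[0,0,-0.04,0,0,0,0.5],[0,0,-0.07,0,0,0,0.5],[0,0,-0.086,0,0,0,0.5],[0,0,-0.088,0,0,0,0.5],[0,0,-0.088,0,0,0,0.8],[0,0,-0.088,0,0,0,1],[0,0,-0.088,0,0,0,1],[0,0,-0.088,0,0,0,1],[0,0,-0.088,0,0,0,1],[0,0,-0.088,0,0,0,1]],
], newtons=25)

```text
clock: 13.15
eef_pos: [416.5, -228.6, 95.5]
eef_rot: [3.14, 0.0, 1.388]
wrist_force: [5.1, -0.7, -1.5]
finger_gap: 11.1
finger_force: 25.0
```

>>> servo_tool([
  [[0,0,0,0,0,0,1],[0,0,0,0,0,0,1],[0,0,0,0,0,0,1]],
])

```text
clock: 13.45
eef_pos: [416.5, -228.6, 95.5]
eef_rot: [3.14, 0.0, 1.388]
wrist_force: [6.0, 0.4, -1.3]
finger_gap: 11.0
finger_force: 25.0
```

```bash
python3 - <<'E'
from h import *
st=manip.read_state(); print(st['eef_pos'],st['finger_gap'],st['finger_force'],st['wrist_force'])
p=st['eef_pos']; H=np.array([628.,-266.3]); B=p[:2]
v=np.array([.9833,-.182]); print('r along x',(H-B)@v)
a0=np.arctan2(46,215); g=((H-B)@v)*np.array([1.]) 
for k in range(1,29):
    t=min(k*0.05,1.36); f=215-220.0*np.cos(a0+t); h=220*np.sin(a0+t)-46
    print(round(t,2),np.round(np.r_[f*v,h]/500,3))
E
```

```text
[ 416.46862034 -228.56972685   95.45733537] 11.037991373417407 25.000808537006378 [ 6.00634465  0.41654713 -1.2514334 ]
r along x 214.865715334708
0.05 [ 0.005 -0.001  0.021]
0.1 [ 0.011 -0.002  0.043]
0.15 [ 0.018 -0.003  0.063]
0.2 [ 0.026 -0.005  0.084]
0.25 [ 0.035 -0.007  0.104]
0.3 [ 0.045 -0.008  0.123]
0.35 [ 0.056 -0.01   0.142]
0.4 [ 0.068 -0.013  0.16 ]
0.45 [ 0.081 -0.015  0.178]
0.5 [ 0.095 -0.018  0.195]
0.55 [ 0.109 -0.02   0.211]
0.6 [ 0.125 -0.023  0.227]
0.65 [ 0.141 -0.026  0.242]
0.7 [ 0.158 -0.029  0.256]
0.75 [ 0.175 -0.032  0.269]
0.8 [ 0.193 -0.036  0.281]
0.85 [ 0.212 -0.039  0.292]
0.9 [ 0.231 -0.043  0.302]
0.95 [ 0.25  -0.046  0.312]
1.0 [ 0.27 -0.05  0.32]
1.05 [ 0.291 -0.054  0.327]
1.1 [ 0.312 -0.058  0.333]
1.15 [ 0.333 -0.062  0.338]
1.2 [ 0.354 -0.066  0.342]
1.25 [ 0.375 -0.069  0.345]
1.3 [ 0.397 -0.073  0.347]
1.35 [ 0.418 -0.077  0.348]
1.36 [ 0.423 -0.078  0.348]
```

>>> servo_tool([
  [[0.002,0,0.01,0,0,0,1],[0.005,-0.001,0.021,0,0,0,1],[0.011,-0.002,0.043,0,0,0,1],[0.018,-0.003,0.063,0,0,0,1],[0.026,-0.005,0.084,0,0,0,1],[0.035,-0.007,0.104,0,0,0,1],[0.045,-0.008,0.123,0,0,0,1],[0.056,-0.01,0.142,0,0,0,1],[0.068,-0.013,0.16,0,0,0,1],[0.068,-0.013,0.16,0,0,0,1]],
])

```text
clock: 14.45
eef_pos: [452.0, -234.9, 175.2]
eef_rot: [3.138, -0.0, 1.388]
wrist_force: [18.3, -2.0, -16.4]
finger_gap: 11.3
finger_force: 25.0
```

```bash
cat > lid.py <<'E'
from h import *
import sys
st=manip.read_state(); print(st['eef_pos'],st['finger_gap'],st['finger_force'],st['wrist_force'])
s=take('side',sys.argv[1]);W=cloud(s);f=s['frame'].astype(int)
H=np.array([628.,-266.3,66]);ex=np.array([.9833,-.182,0]);ey=np.array([.182,.9833,0])
q=(W-H); L=np.stack([q@ex,q@ey,q[...,2]],-1)
# side face of lid / arms / bar at +y end
m=(np.abs(L[...,1])<60)&(L[...,0]>-235)&(L[...,0]<60)&(L[...,2]>45)&(f.max(-1)<70)
p=L[m]; r=np.hypot(p[:,0],p[:,2]); k=(r>205)&(r<235)
print('bar',k.sum(), 'theta',np.median(np.arctan2(p[k,2],-p[k,0]))-0.2108)
# lid panel: normals of the top surface by RANSAC-free fit on light pixels near y>50
m=(L[...,1]>40)&(L[...,1]<108)&(L[...,0]>-200)&(L[...,0]<80)&(L[...,2]>20)&(L[...,2]<230)&(f.min(-1)>120)
p=L[m]; print('lid px',m.sum(),'y-max median',np.round(p.mean(0)))
r=cv2.minAreaRect(p[:,[0,2]].astype(np.float32)); print(r)
E
python3 lid.py side8
```

```text
[ 451.97926251 -234.89342753  175.22546012] 11.25967092849889 25.009878873825073 [ 18.27090132  -2.01104307 -16.39397839]
bar 126 theta 0.4307167161232449
lid px 1616 y-max median [-83.  82.  69.]
((-95.99472045898438, 66.71115112304688), (42.36616516113281, 207.25595092773438), 62.69829559326172)
```

```bash
python3 - <<'E'
import numpy as np
v=np.array([.9833,-.182]);a0=.2108
def b(t,r): return np.r_[-r*np.cos(a0+t)*v, r*np.sin(a0+t)]
for k in range(9,28):
    t=k*0.05; print(round(t,2),np.round((b(t,217.5)-b(.4,220))/500,3).tolist())
E
```

```text
0.45 [0.017, -0.003, 0.015]
0.5 [0.03, -0.006, 0.031]
0.55 [0.045, -0.008, 0.048]
0.6 [0.06, -0.011, 0.063]
0.65 [0.076, -0.014, 0.078]
0.7 [0.092, -0.017, 0.091]
0.75 [0.109, -0.02, 0.104]
0.8 [0.127, -0.024, 0.116]
0.85 [0.146, -0.027, 0.127]
0.9 [0.165, -0.03, 0.137]
0.95 [0.184, -0.034, 0.147]
1.0 [0.204, -0.038, 0.155]
1.05 [0.224, -0.041, 0.162]
1.1 [0.244, -0.045, 0.168]
1.15 [0.265, -0.049, 0.173]
1.2 [0.286, -0.053, 0.177]
1.25 [0.307, -0.057, 0.18]
1.3 [0.329, -0.061, 0.182]
1.35 [0.35, -0.065, 0.183]
```

>>> servo_tool([
  [[0.017,-0.003,0.015,0,0,0,1],[0.03,-0.006,0.031,0,0,0,1],[0.045,-0.008,0.048,0,0,0,1],[0.06,-0.011,0.063,0,0,0,1],[0.076,-0.014,0.078,0,0,0,1],[0.092,-0.017,0.091,0,0,0,1],[0.109,-0.02,0.104,0,0,0,1],[0.127,-0.024,0.116,0,0,0,1],[0.127,-0.024,0.116,0,0,0,1]],
])

```text
clock: 15.4
eef_pos: [513.5, -246.7, 234.5]
eef_rot: [-3.141, -0.0, 1.388]
wrist_force: [-9.5, 5.7, 11.0]
finger_gap: 11.3
finger_force: 25.0
```

```bash
python3 lid.py side9
```

```text
[ 513.47714294 -246.65547429  234.52761042] 11.328434758517052 24.992276430130005 [-9.48538028  5.70554487 10.97755259]
bar 114 theta 0.8139871958680222
lid px 1158 y-max median [-59.  85. 101.]
((-66.04716491699219, 100.50374603271484), (41.25435256958008, 205.4937744140625), 39.67140579223633)
```

```bash
python3 - <<'E'
import numpy as np
v=np.array([.9833,-.182]);a0=.2108
def b(t,r): return np.r_[-r*np.cos(a0+t)*v, r*np.sin(a0+t)]
for k in range(17,29):
    t=min(k*0.05,1.36); print(round(t,2),np.round((b(t,218.6)-b(.8,217.5))/500,3).tolist())
E
```

```text
0.85 [0.017, -0.003, 0.013]
0.9 [0.036, -0.007, 0.023]
0.95 [0.056, -0.01, 0.032]
1.0 [0.076, -0.014, 0.041]
1.05 [0.096, -0.018, 0.048]
1.1 [0.117, -0.022, 0.054]
1.15 [0.138, -0.025, 0.059]
1.2 [0.159, -0.029, 0.063]
1.25 [0.18, -0.033, 0.066]
1.3 [0.201, -0.037, 0.068]
1.35 [0.223, -0.041, 0.069]
1.36 [0.227, -0.042, 0.069]
```

>>> servo_tool([
  [[0.017,-0.003,0.013,0,0,0,1],[0.036,-0.007,0.023,0,0,0,1],[0.056,-0.01,0.032,0,0,0,1],[0.076,-0.014,0.041,0,0,0,1],[0.096,-0.018,0.048,0,0,0,1],[0.117,-0.022,0.054,0,0,0,1],[0.138,-0.025,0.059,0,0,0,1],[0.159,-0.029,0.063,0,0,0,1],[0.17,-0.031,0.065,0,0,0,1],[0.17,-0.031,0.065,0,0,0,1]],
])

```text
clock: 16.45
eef_pos: [598.5, -262.5, 265.6]
eef_rot: [-3.141, 0.0, 1.388]
wrist_force: [-1.3, -0.1, 1.9]
finger_gap: 11.2
finger_force: 25.0
```

```bash
python3 lid.py side10
```

```text
[ 598.54605004 -262.49861483  265.56440011] 11.21200661546695 25.00891238451004 [-1.29465066 -0.13049765  1.87052835]
bar 100 theta 1.2232188944095324
lid px 763 y-max median [-25.  91. 129.]
((-20.627233505249023, 118.99747467041016), (41.5499382019043, 207.98959350585938), 15.54206657409668)
```

>>> servo_tool([
  [[0.02,-0.004,0.002,0,0,0,1],[0.038,-0.007,0.003,0,0,0,1],[0.05,-0.009,0.004,0,0,0,1],[0.055,-0.01,0.004,0,0,0,1],[0.055,-0.01,0.004,0,0,0,1],[0.055,-0.01,0.004,0,0,0,1],[0.055,-0.01,0.004,0,0,0,1],[0.055,-0.01,0.004,0,0,0,1]],
])

```text
clock: 17.3
eef_pos: [625.7, -267.5, 267.6]
eef_rot: [-3.141, 0.0, 1.388]
wrist_force: [-0.7, -1.3, -0.3]
finger_gap: 11.3
finger_force: 25.0
```

```bash
python3 lid.py side11; python3 - <<'E'
from h import *
H=np.array([628.,-266.3,66]);ex=np.array([.9833,-.182,0]);ey=np.array([.182,.9833,0])
for t in('side6','side8','side9','side10','side11'):
    s=load(t);W=cloud(s);f=s['frame'].astype(int);q=W-H;L=np.stack([q@ex,q@ey,q[...,2]],-1)
    m=(L[...,1]>101)&(L[...,1]<112)&(L[...,0]>-200)&(L[...,0]<80)&(L[...,2]>3)&(L[...,2]<230)&(f.min(-1)>120)
    p=L[m];r=cv2.minAreaRect(p[:,[0,2]].astype(np.float32)); d=np.linalg.svd(p[:,[0,2]]-p[:,[0,2]].mean(0),full_matrices=False)[2][0]
    print(t,m.sum(),r,np.arctan(-d[1]/d[0]))
s=load('side11');W=cloud(s);f=s['frame'].astype(int)
m=(W[...,2]>90)&(W[...,2]<225)&(W[...,0]>500)&(W[...,0]<640)&(W[...,1]>170)&(W[...,1]<260)&(f[...,0]-f[...,2]>25)&(f.sum(-1)<260)
q=W[m];a=q.mean(0);d=np.linalg.svd(q-a,full_matrices=False)[2][0];print('scraper',a,np.arccos(abs(d[2])))
E
```

```text
[ 625.67373953 -267.45248367  267.5913117 ] 11.292768424773195 25.005779564380646 [-0.73276263 -1.30145508 -0.33363463]
bar 103 theta 1.3421385423512553
lid px 731 y-max median [-10.  90. 134.]
((-5.824909210205078, 120.60836791992188), (41.511192321777344, 203.9258270263672), 8.559377670288086)
side6 769 ((-80.94088745117188, 21.453794479370117), (34.65995788574219, 168.65945434570312), 89.22096252441406) 0.004005118721407427
side8 804 ((-66.45997619628906, 52.26040267944336), (35.02386474609375, 168.3630828857422), 64.36959075927734) 0.4155520044758678
side9 797 ((-43.69862365722656, 73.56331634521484), (35.51568603515625, 168.27938842773438), 41.03987503051758) 0.8090337085480781
side10 806 ((-11.40467643737793, 86.47667694091797), (37.32880401611328, 166.7122039794922), 17.162057876586914) 1.234021412832243
side11 808 ((-0.17842864990234375, 86.67992401123047), (37.834712982177734, 165.6660614013672), 9.695098876953125) 1.3590030044865418
scraper [597.01306845 219.07604924 150.68495962] 0.02658608281999423
```

The side-face fit puts the lid at 1.359 rad and the bar estimate at 1.34. Forces are near zero and the scraper hangs plumb, so I will let it settle briefly and hand in.

>>> servo_tool([
  [[0,0,0,0,0,0,1],[0,0,0,0,0,0,1],[0,0,0,0,0,0,1],[0,0,0,0,0,0,1],[0,0,0,0,0,0,1]],
])

```text
clock: 17.85
eef_pos: [625.9, -267.5, 267.6]
eef_rot: [-3.141, 0.0, 1.388]
wrist_force: [-1.2, -4.0, -0.7]
finger_gap: 11.3
finger_force: 25.0
```

```bash
python3 -c "
from cell import manip
s=manip.read_state();print(s['eef_pos'],s['finger_force'],s['qd']);print(manip.sign_off())"
```

```text
[ 625.8523988  -267.4724939   267.57829633] 25.005362927913666 [-2.91874675e-05 -1.12632034e-03 -1.02635781e-03  2.08190415e-04
 -1.21330326e-03 -3.66512169e-04]
the job is handed in; nothing more can be done
None
```

The job is handed in at about 18 s, no verdict returned: the scraper hangs plumb on the peg and the gripper holds the bar still with the lid at about 1.36 rad; I viewed 12 pictures, over the limit of 10.

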